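Feed a sample rack into the analyser lane

ROBOT

A 7-joint arm with a two-finger parallel gripper is mounted at the origin on the work surface. World frame = base frame: x ahead of the robot, y to its left, z up, the work surface at z = 0. Lengths are in m, angles in rad, forces in N, time in s.
With the tool pointing down it reaches from about 0.35 to 0.9 m from the base axis. Payload 8.1 kg.
Tool frame: the origin (TCP) lies midway between the tips of the shut fingers; the grasp point (between the pads) lies grasp_offset behind it (grasp_offset is the distance from the TCP to the grasp point, in m); z points along the fingers, y is the direction in which the jaws open and shut (so a half turn about z gives the same grasp; the last joint's range is limited). The gripper opens to 92 mm and grips with 3 to 60 N. Pads are 19 mm wide; open, the fingers measure 130 mm over their backs; the gripper's body (75 mm by 190 mm) begins 47 mm behind the grasp point.
Start: joints at [-1.427, 0.434, 0.025, 1.573, -0.012, 1.134, -0.075], TCP at [0.153, 0.606, 0.227] pointing down, gripper open.
Joint ranges: [-2.62, 2.62], [-0.44, 2.09], [-1.27, 1.32], [0.08, 2.57], [-1.32, 4.46], [0.12, 2], [-2.74, 2.74]. Speed limits (rad/s): [2.22, 2.22, 3.01, 3.01, 3.14, 3.14, 3.14].

INTERFACE

Orientations are given as a unit quaternion [w, x, y, z].
In Python, from workcell import get_state, read_camera, hand_in, grasp_offset gives the robot as it stands.
- The arm moves only by the tool play_rows, never from a script. Its argument "motion" is a list that holds one entry, the list of rows, each a list of 7 numbers: the turn, a rotation vector about the world's x, y, z as a fraction of full scale, then the shift along the world's x, y, z as a fraction of full scale, then the opening, from 0 (shut) to 1 (fully open). A call has 1 to 20 rows; each row shifts and turns the pose as measured when the row begins; what a row does not reach is not made up. Full scale, the value 1, is 0.2 m for a shift and 360 degrees for a turn. A row lasts 1/8 s, in which the tool goes at most 62.5 mm and 10.7 degrees, less where a joint would pass 70% of its speed; a pose out of reach is approached as far as the arm can. A call with a number of a shift or a turn outside -1 to 1 is refused whole. A call with a gripper value outside its range is refused whole. The fingers move at their own pace and stop on an object; "force" is the grip in N (left out, the last holds). Time passes only in rows, so rows that do not move let the fingers close. It gives the time, the measured TCP pose, the force and the opening at its end, in the units of the state.
- get_state(): the state, without advancing time (a new reading comes with each control period).
- read_camera(name): name is "side" or "top"; returns a dict with "color" (480x640x3 uint8, red, green, blue), "depth" (480x640 float32, m along the optical axis (not along the pixel's ray), 0 where there is no reading), "intrinsics" (3x3 intrinsics, pixels), "rvec" (rotation vector, rad) and "tvec" (3), from world to camera coordinates, as OpenCV has them. Camera axes: x right, y down, z forward; pixel columns grow to the right and rows downward; lengths in m; the calibration is good to about 2 mm. A picture is of the moment at which its call begins.
- hand_in(): hands the job in, once; it reports no verdict.
The state is a dict: "time": time; "qpos": joint angles; "qvel": joint speeds; "tau": joint torques, N m; "tcp_pos": TCP position; "eef_rot": TCP orientation; "ft_force": force on the tool from outside, world axes, zero at the start; "wrist_torque": the same for the moment, N m; "finger_gap": opening from 0.0 (shut) to 1.0 (fully open).
Only numpy, scipy, OpenCV 4.12 (cv2) and the standard library are available. Lean on these libraries where they do the work, as an engineer would, in place of code of your own. Each camera call takes 0.05 s, during which the arm holds its last target. There are 200 camera calls.

TASK

Push the green tube rack along the lane it stands in front of until it is fully home, flush against the rubber stop at the end; neither the rack nor the robot may touch any of the guide rails, and the rack must slide flat on the plate, never lifted. Then press the green start button in line with that same lane, not the other one, and back off. Leave the rack with the red caps and everything else on the bench as they are.

Things in the scene. Friction and masses are not known exactly. Their poses are not given: they have to be found in the camera images.
- bay: Analyser loading bay, fixed: aluminium plate 6 mm thick, 210 mm wide (bay x -0.25 to 0.20), then a white block 110 mm tall (x 0.20 to 0.37). Origin on the bench, midway between the lanes. x points along the lanes to the analyser (the way racks are pushed, roughly from the robot's left to its right), z up. Lane A is centred on y = +0.045 (farther from the robot), lane B on y = -0.045.
- mouth_a (a point): start of lane A, on the plate, on its centre line (bay x = -0.061) where its two rails begin. The lane is 76 mm wide between its rails. Before it the plate is an open apron with a thin blue line on the lane's centre.
- mouth_b (a point): the same for lane B
- home_a (a point): where the origin of a rack that is fully home in lane A stands: on the plate, bay x = 0.144, lane's centre line. The rack's front face then meets the black rubber stop (60 mm wide, 40 mm tall, fixed and stiff) at bay x = 0.194, 50 mm further on.
- home_b (a point): the same for lane B
- rail_a: outer guide rail of lane A, dark steel, 255 mm long (bay x -0.061 to 0.194), 14 mm wide, 18 mm tall, standing on the plate (top 24 mm above the bench), along bay x at bay y = +0.090; its origin is on the plate, at bay x = 0
- rail_mid: middle guide rail, shared by both lanes, same size, along bay x at bay y = 0; origin as for rail_a
- rail_b: outer guide rail of lane B, same size, along bay x at bay y = -0.090; origin as for rail_a
- green_rack: the rack to push: a loose green plastic block 100 mm long (its x), 54 mm wide (y), 50 mm tall, with white-lidded micro-tubes standing in it up to 60 mm above its underside; 0.25 to 0.5 kg, takes 2 to 6 N to slide. Origin at the centre of its underside. It starts on the apron before the rails of lane A or B, a little askew and off centre, x roughly along bay x.
- red_rack: the other rack, to be left alone: a loose grey block of the same size with red-capped tubes (65 mm tall in all), waiting on the apron before the other lane; origin at the centre of its underside
- go_a (a joint): how far the green start button of lane A is pressed, m: 0 up, 0.006 fully down; it counts as pressed past 0.004. It springs back; fully down takes about 5 N.
- go_b (a joint): how far the green start button of lane B is pressed, m: 0 up, 0.006 fully down; it counts as pressed past 0.004. It springs back; fully down takes about 5 N.
- go_a_top (a point): centre of the top face of lane A's start button, a green round cap of 32 mm diameter on top of the analyser block in line with lane A; pressed straight down
- go_b_top (a point): the same for lane B's start button, in line with lane B
- wash_bottle: bystander, leave alone: white wash bottle with a blue cap, 60 mm across, 150 mm tall; origin at the centre of its underside
- jar: bystander, leave alone: clear specimen jar with a red cap, 56 mm across, 70 mm tall; origin at the centre of its underside
- beaker: bystander, leave alone: glass beaker, 64 mm across, 85 mm tall; origin at the centre of its underside
- tip_box: bystander, leave alone: blue pipette-tip box, 80 x 115 x 45 mm; origin at the centre of its underside
- pen: bystander, leave alone: black and blue marker pen lying on the bench, 130 x 11 x 11 mm along its x; origin at the centre of its underside
- tube_stand: bystander, leave alone: low green stand 100 x 100 mm with seven red-capped tubes, 95 mm tall in all; origin at the centre of its underside
Mind the look-alikes: they are no part of the job. Leave any yellow look-alike of the green_rack alone.

How it is judged:
By the outcome, as a careful person would: the job done as asked, in the order asked, and still so for the second after the job is handed in, with the robot touching nothing.
It also fails if it takes over 67 s, if anything falls off the work surface, if the arm or the gripper's body presses on something with over 40 N, if the wrist force passes 120 N, or if a joint passes its speed limit or range.

## Working session

There is one attempt and no reset: what is moved stays moved. The work goes in short steps, Python scripts to look and compute and a tool call to move; the robot and the scene stay as the last step left them, time stands still between calls to the robot, and variables do not carry over. Pictures are saved under pics/ and viewed, about 8 in all and at most 12, crops included, and the job is handed in when it is done.

Besides the shell and the picture viewer there is one more tool, called after "Request:" as a command line: name --argument value ..., lists and objects as JSON in quotes. play_rows: Moves the arm, as the interface text tells. Its arguments: {"type":"object","properties":{"motion":{"type":"array","items":{"type":"array","items":{"type":"array","items":{"type":"number","minimum":-1,"maximum":1}}}},"force":{"type":"number"}},"required":["motion"]}

```bash
mkdir -p pics; ls; cat > h.py <<'E'
import numpy as np, cv2
from workcell import get_state, read_camera, hand_in, grasp_offset
def cam(n):
    c=read_camera(n); R=cv2.Rodrigues(np.array(c['rvec'],float))[0]; t=np.array(c['tvec'],float).ravel()
    K=c['intrinsics']; d=c['depth']; v,u=np.mgrid[:480,:640]
    P=np.stack([(u-K[0,2])*d/K[0,0],(v-K[1,2])*d/K[1,1],d],-1)
    W=(P-t)@R
    W[d==0]=np.nan
    return c,W,K,R,t
def save(n,c,s=1): cv2.imwrite('pics/'+n,cv2.resize(c[...,::-1],None,fx=s,fy=s,interpolation=cv2.INTER_CUBIC))
E
python3 - <<'E'
from h import *
print(get_state(),grasp_offset)
for n in('top','side'):
    c,W,K,R,t=cam(n); save(n+'0.png',c['color'],1.25); print(n,-R.T@t); np.savez(n+'0.npz',c=c['color'],W=W,K=K,R=R,t=t)
E
```

```text
pics
{'time': 0.0, 'qpos': array([-1.42657687,  0.43527273,  0.02496771,  1.57410874, -0.01159636,
        1.13398178, -0.07511128]), 'qvel': array([ 0.00065905, -0.0006932 ,  0.00188489,  0.00115159, -0.00024929,
       -0.00257896, -0.00035212]), 'tau': array([ 1.36426650e-03, -6.67877984e+01,  9.85629782e-01, -3.14452779e+01,
       -6.05097623e-02,  4.30157944e-02,  1.88692916e-04]), 'tcp_pos': array([0.15262899, 0.6055453 , 0.2259095 ]), 'eef_rot': array([-2.55566381e-05,  1.23133830e-01,  9.92389742e-01, -8.12437478e-04]), 'ft_force': array([ 0.54872159, -0.40925499,  0.84214585]), 'wrist_torque': array([ 0.02819757, -0.06743367, -0.01680305]), 'finger_gap': 1.000467251732437} 0.0188
top [0.35811145 0.13095433 1.33318526]
side [0.35872869 1.26941215 0.74150548]
```

View pics/top0.png

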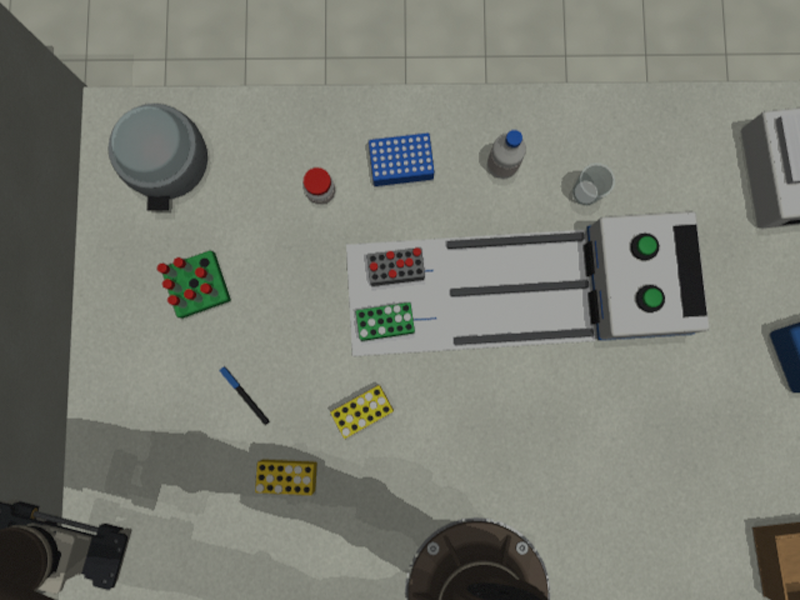

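View pics/side0.png

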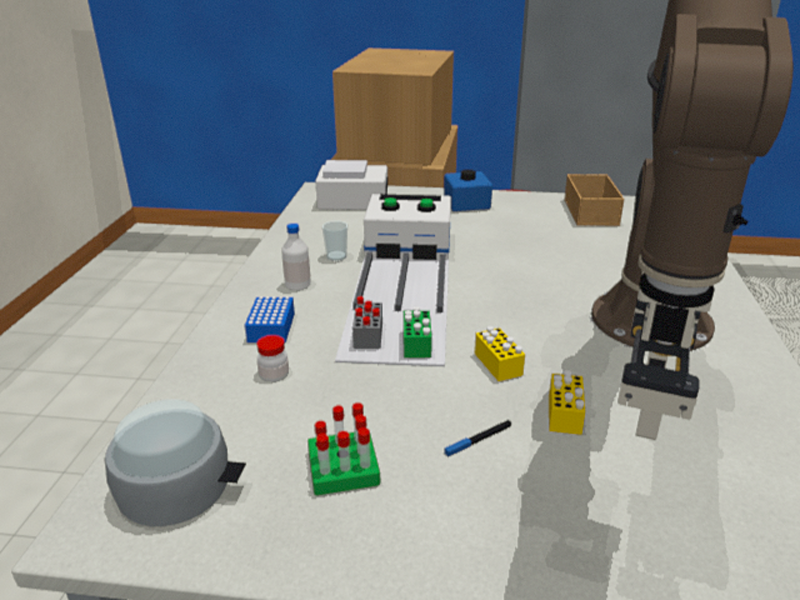

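The top view shows the green white-lidded rack on the apron at about (385,321) before the nearer lane, lane B. The red-capped rack is at (395,266) before lane A. Look-alikes are two yellow racks at (362,410) and (286,478) and the green tube stand at (194,284). The target is the green block at (385,321), and its button is the lower one at (650,298). Next I'll measure these and confirm with one crop.

```bash
cat > m.py <<'E'
from h import *
def rect(m,W,z=None):
    p=W[m][:,:2].astype(np.float32); (c,s,a)=cv2.minAreaRect(p); b=cv2.boxPoints((c,s,a))
    e=b[1]-b[0]; f=b[2]-b[1]; l=e if np.linalg.norm(e)>np.linalg.norm(f) else f
    l=l*np.sign(-l[1]); return np.array(c),np.degrees(np.arctan2(l[1],l[0])),sorted(s),np.median(W[m][:,2]),m.sum()
def clean(m):
    n,l,s,_=cv2.connectedComponentsWithStats(m.astype(np.uint8)); return sorted([(s[i,4],i) for i in range(1,n)])[::-1],l
def hsv(c): return cv2.cvtColor(c,cv2.COLOR_RGB2HSV)
E
python3 - <<'E'
from m import *
D=np.load('top0.npz'); c,W=D['c'],D['W']; H=hsv(c); z=W[...,2]
ys,xs=np.mgrid[:480,:640]; roi=(ys>150)&(ys<300)&(xs>270)&(xs<570)
for nm,m in dict(rail=roi&(z>.017)&(z<.030)&(c.max(-1)<110),racks=roi&(z>.049)&(z<.075)&(xs<345),block=roi&(z>.1)&(z<.115)&(xs>460),
  plate=roi&(z>.003)&(z<.012)&(xs>270),btn=roi&(H[...,0]>45)&(H[...,0]<80)&(H[...,1]>120)&(xs>480)&(z>.1)).items():
    L,l=clean(m)
    for k,i in L[:3]:
        if k>40: print(nm,[np.round(q,4) for q in rect(l==i,W)])
cv2.imwrite('pics/crop1.png',cv2.resize(c[175:300,270:460,::-1],None,fx=4,fy=4,interpolation=cv2.INTER_CUBIC))
E
```

```text
rail [array([ 0.5423, -0.087 ]), np.float32(-86.8642), array([0.0153, 0.2525]), np.float64(0.0229), np.int64(680)]
rail [array([ 0.6321, -0.0825]), np.float32(-86.4832), array([0.0165, 0.2542]), np.float64(0.0232), np.int64(674)]
rail [array([ 0.453 , -0.0911]), np.float32(-87.0126), array([0.0144, 0.2539]), np.float64(0.0234), np.int64(647)]
racks [array([0.4804, 0.1612]), np.float32(-81.9286), array([0.0542, 0.0999]), np.float64(0.0562), np.int64(1070)]
racks [array([0.5812, 0.1409]), np.float32(-83.2505), array([0.0551, 0.0998]), np.float64(0.0563), np.int64(1033)]
block [array([ 0.5544, -0.3043]), np.float32(-176.5716), array([0.1721, 0.2108]), np.float64(0.1096), np.int64(6613)]
plate [array([0.5367, 0.0055]), np.float32(-86.7318), array([0.2261, 0.4548]), np.float64(0.0061), np.int64(10187)]
plate [array([ 0.6486, -0.121 ]), np.float32(-86.7428), array([0.008 , 0.0821]), np.float64(0.0059), np.int64(66)]
plate [array([ 0.644 , -0.0386]), np.float32(-87.2691), array([0.0079, 0.0737]), np.float64(0.0061), np.int64(56)]
btn [array([ 0.5102, -0.2931]), np.float32(-81.8804), array([0.0328, 0.0338]), np.float64(0.1306), np.int64(198)]
btn [array([ 0.6   , -0.2893]), np.float32(-53.5359), array([0.0313, 0.0368]), np.float64(0.131), np.int64(192)]
```

View pics/crop1.png

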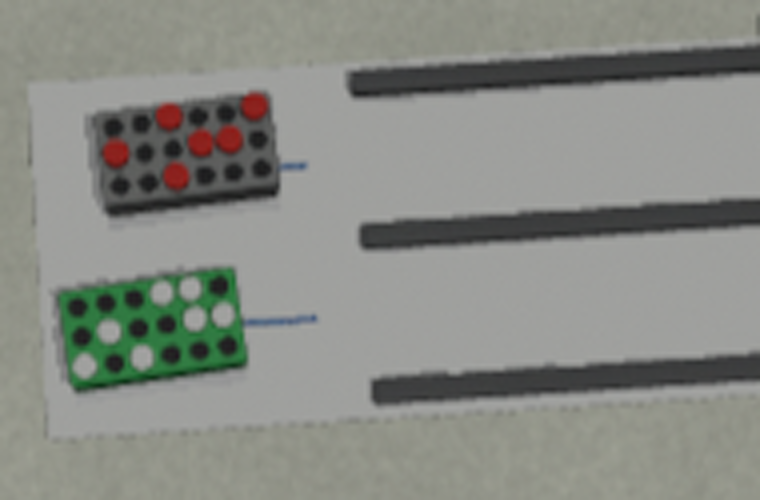

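The crop confirms the green block with white lids, on the apron before lane B: bay x about -0.185, y about -0.048, yaw +5°. I'll move above it with the jaws across the lane.

Request:
play_rows --motion '[[[0,0,-0.0252,0.15,-0.2,0,0.815],[0,0,-0.0252,0.15,-0.2,0,0.815],[0,0,-0.0252,0.15,-0.2,0,0.815],[0,0,-0.0252,0.15,-0.2,0,0.815],[0,0,-0.0252,0.15,-0.2,0,0.815],[0,0,-0.0252,0.15,-0.2,0,0.815],[0,0,-0.0252,0.15,-0.2,0,0.815],[0,0,-0.0252,0.15,-0.2,0,0.815],[0,0,0,0.15,-0.2,0,0.815],[0,0,0,0.15,-0.2,0,0.815],[0,0,0,0.15,-0.2,0,0.815],[0,0,0,0,0,0,0.815]]]' --force 5

```text
time: 1.6
tcp_pos: [0.4876, 0.1484, 0.223]
eef_rot: [-0.001, 0.701, 0.713, -0.002]
ft_force: [-0.9, -1.0, -0.9]
finger_gap: 0.815
```

Request:
play_rows --motion '[[[0,0,0.0062,-0.021,0.066,0,0.815],[0,0,0,0,0,-0.15,0.815],[0,0,0,0,0,-0.15,0.815],[0,0,0,0,0,-0.15,0.815],[0,0,0,0,0,-0.15,0.815],[0,0,0,0,0,0,0.815]]]'

```text
time: 2.35
tcp_pos: [0.4766, 0.1755, 0.0992]
eef_rot: [-0.004, 0.678, 0.735, -0.001]
ft_force: [-0.7, -0.0, 0.6]
finger_gap: 0.82
```

Request:
play_rows --motion '[[[0,0,-0.003,0.025,-0.05,0,0.815],[0,0,0,0,0,0,0.815],[0,0,0,0,0,0,0.815]]]'

```text
time: 2.72
tcp_pos: [0.4827, 0.1674, 0.102]
eef_rot: [-0.004, 0.684, 0.729, 0.001]
ft_force: [0.5, -0.4, 0.5]
finger_gap: 0.812
```

```bash
cat > g.py <<'E'
# goal helper: print bay pose of TCP and the shift/turn (row units) to a bay goal
import sys; from h import *
from scipy.spatial.transform import Rotation as Ro
O=np.array([.5386,-.0206]); ux=np.array([.0558,-.9984]); uy=np.array([.9984,.0558])
def go(gx,gy,gz):
    s=get_state(); p=np.array(s['tcp_pos']); q=np.array(s['eef_rot']); r=Ro.from_quat(q[[1,2,3,0]])
    T=Ro.from_matrix(np.array([[-ux[0],uy[0],0],[-ux[1],uy[1],0],[0,0,0]])*0+np.column_stack([np.cross(np.r_[uy,0],[0,0,-1]),np.r_[uy,0],[0,0,-1]]))
    w=(T*r.inv()).as_rotvec()
    g=np.r_[O+gx*ux+gy*uy,gz]
    print('t',round(s['time'],2),'bay',np.round([(p[:2]-O)@ux,(p[:2]-O)@uy,p[2]],4),'ft',np.round(s['ft_force'],1),'gap',round(s['finger_gap'],3))
    print('turn deg',np.round(np.degrees(w),2),'frac',np.round(w/(2*np.pi),4),'shift frac',np.round((g-p)/.2,3))
if __name__=='__main__': go(*map(float,sys.argv[1:4]))
E
python3 g.py -.185 -.045 .03
```

```text
t 2.73 bay [-0.1908 -0.0453  0.102 ] ft [ 0.5 -0.4  0.5] gap 0.812
turn deg [-0.38 -0.29 -0.47] frac [-0.001  -0.0008 -0.0013] shift frac [ 0.003 -0.029 -0.36 ]
```

Request:
play_rows --motion '[[[-0.001,-0.001,-0.001,0,-0.02,-0.06,0.815],[0,0,0,0,0,-0.06,0.815],[0,0,0,0,0,-0.06,0.815],[0,0,0,0,0,-0.06,0.815],[0,0,0,0,0,-0.06,0.815],[0,0,0,0,0,0,0.815],[0,0,0,0,0,0,0.815]]]'

```text
time: 3.6
tcp_pos: [0.4824, 0.1629, 0.0374]
eef_rot: [0.0, 0.687, 0.727, 0.0]
ft_force: [-0.2, -0.1, -0.4]
finger_gap: 0.817
```

```bash
python3 g.py -.185 -.045 .03
```

```text
t 3.6 bay [-0.1864 -0.0459  0.0374] ft [-0.2 -0.1 -0.4] gap 0.817
turn deg [ 0.02  0.06 -0.08] frac [ 0.0001  0.0002 -0.0002] shift frac [ 0.005 -0.007 -0.037]
```

Request:
play_rows --motion '[[[0,0,0,0.005,0,-0.03,0.75],[0,0,0,0,0,0,0.7],[0,0,0,0,0,0,0.66],[0,0,0,0,0,0,0.63],[0,0,0,0,0,0,0.6],[0,0,0,0,0,0,0.57],[0,0,0,0,0,0,0.57],[0,0,0,0,0,0,0.57]]]'

```text
time: 4.6
tcp_pos: [0.4827, 0.1632, 0.0317]
eef_rot: [-0.0, 0.686, 0.727, 0.0]
ft_force: [-2.2, 0.1, 0.1]
finger_gap: 0.604
```

```bash
python3 g.py -.185 -.045 .03
```

```text
t 4.6 bay [-0.1867 -0.0456  0.0317] ft [-2.2  0.1  0.1] gap 0.604
turn deg [-0.02  0.01 -0.11] frac [-0.0001  0.     -0.0003] shift frac [ 0.003 -0.008 -0.008]
```

Request:
play_rows --motion '[[[0,0,0,0,0,0,0.57],[0,0,0,0,0,0,0.57],[0,0,0,0,0,0,0.57],[0,0,0,0,0,0,0.57]]]' --force 15

```text
time: 5.1
tcp_pos: [0.4827, 0.1632, 0.0317]
eef_rot: [-0.0, 0.686, 0.727, 0.0]
ft_force: [-0.7, -0.6, 0.3]
finger_gap: 0.601
```

Request:
play_rows --motion '[[[0,0,0,0,0,0,0.68],[0,0,0,0,0,0,0.75],[0,0,0,0,0,0.05,0.75],[0,0,0,0,0,0.1,0.75],[0,0,0,0,0,0.1,0.75],[0,0,0,0,0,0.1,0.75],[0,0,0,-0.005,0.09,0,0.5],[0,0,0,-0.005,0.1,0,0.2],[0,0,0,-0.005,0.1,0,0.11],[0,0,0,-0.005,0.1,0,0.11],[0,0,0,0,0,0,0.11],[0,0,0,0,0,0,0.11]]]'

```text
time: 6.6
tcp_pos: [0.4788, 0.2484, 0.1045]
eef_rot: [0.001, 0.686, 0.728, 0.001]
ft_force: [-0.9, -0.3, -0.7]
finger_gap: 0.149
```

```bash
python3 g.py -.265 -.045 .02; cat > look.py <<'E'
from m import *; import sys
from g import O,ux,uy
c,W,K,R,t=cam('top'); H=hsv(c['color']); z=W[...,2]
m=(z>.05)&(z<.06)&(W[...,0]>.42)&(W[...,0]<.66)&(W[...,1]<.25)&(W[...,1]>-.23)
L,l=clean(m)
for k,i in L[:2]:
    if k>100:
        cc,a,s,zz,n=rect(l==i,W); print('bay xy',np.round([(cc-O)@ux,(cc-O)@uy],4),'yaw',round(float(a)+86.8,2),np.round(s,4),n)
if len(sys.argv)>1: cv2.imwrite(sys.argv[1],cv2.resize(c['color'][170:300,270:570,::-1],None,fx=2.5,fy=2.5,interpolation=cv2.INTER_CUBIC))
E
python3 look.py pics/b1.png
```

```text
t 6.6 bay [-0.2719 -0.0447  0.1045] ft [-0.9 -0.3 -0.7] gap 0.149
turn deg [-0.    0.12 -0.23] frac [-0.      0.0003 -0.0006] shift frac [ 0.    -0.034 -0.422]
bay xy [-0.1846 -0.046 ] yaw 3.93 [0.0544 0.0999] 830
bay xy [-0.1591  0.0515] yaw 3.29 [0.0548 0.0995] 766
```

View pics/b1.png

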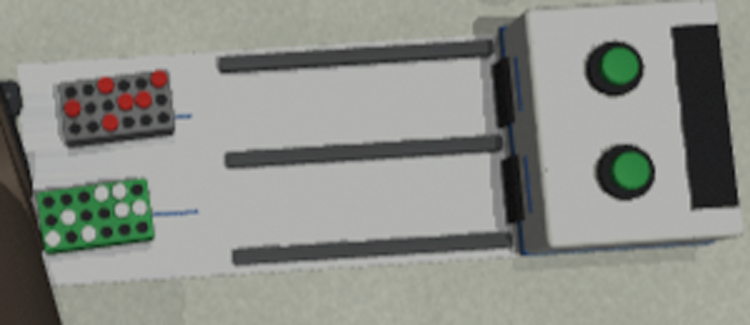

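Viewed: the green rack is clear at (95,214) in the crop and the hand is behind it on the left. The remaining yaw, about 4°, should be squared by a two-finger push. I'm descending behind it.

Request:
play_rows --motion '[[[0,0,0,0,0,-0.065,0.11],[0,0,0,0,0,-0.065,0.11],[0,0,0,0,0,-0.065,0.11],[0,0,0,0,0,-0.065,0.11],[0,0,0,0,0,-0.065,0.11],[0,0,0,0,0,-0.065,0.11],[0,0,0,0,0,0,0.11],[0,0,0,0,0,0,0.11]]]'

```text
time: 7.65
tcp_pos: [0.4786, 0.2458, 0.0199]
eef_rot: [0.001, 0.687, 0.727, -0.0]
ft_force: [-0.1, -0.4, 0.8]
finger_gap: 0.111
```

```bash
python3 g.py -.265 -.045 .02
```

```text
t 7.65 bay [-0.2693 -0.045   0.0199] ft [-0.1 -0.4  0.8] gap 0.111
turn deg [ 0.08  0.03 -0.03] frac [ 0.0002  0.0001 -0.0001] shift frac [ 0.001 -0.022  0.   ]
```

Request:
play_rows --motion '[[[0,0,0,0.0014,-0.025,0,0.11],[0,0,0,0.0014,-0.025,0,0.11],[0,0,0,0.0014,-0.025,0,0.11],[0,0,0,0.0014,-0.025,0,0.11],[0,0,0,0.0014,-0.025,0,0.11],[0,0,0,0.0014,-0.025,0,0.11],[0,0,0,0.0014,-0.025,0,0.11],[0,0,0,0.0014,-0.025,0,0.11],[0,0,0,0.0014,-0.025,0,0.11],[0,0,0,0.0014,-0.025,0,0.11],[0,0,0,0.0014,-0.025,0,0.11],[0,0,0,0,0,0,0.11]]]'

```text
time: 9.15
tcp_pos: [0.4828, 0.1878, 0.0214]
eef_rot: [0.001, 0.687, 0.727, 0.001]
ft_force: [0.7, 0.4, -0.1]
finger_gap: 0.111
```

```bash
python3 g.py .084 -.045 .02; python3 look.py pics/b2.png
```

```text
t 9.15 bay [-0.2112 -0.0441  0.0214] ft [ 0.7  0.4 -0.1] gap 0.111
turn deg [-0.04  0.17 -0.04] frac [-0.0001  0.0005 -0.0001] shift frac [ 0.078 -1.474 -0.007]
bay xy [-0.1287 -0.0492] yaw -0.23 [0.0544 0.0571] 450
bay xy [-0.1371  0.0528] yaw 3.12 [0.0544 0.0558] 411
```

View pics/b2.png

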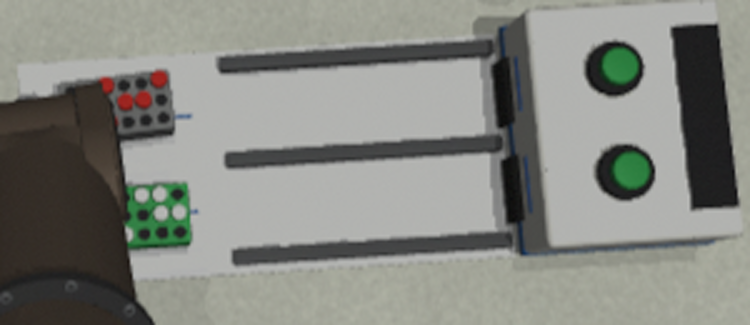

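Viewed: the rack front is at (190,213) in the crop and square to the lane (yaw about 0), but about 4 mm toward the outer rail. I'll push on with a slight drift to +y.

Request:
play_rows --motion '[[[0,0,0,0.0033,-0.025,-0.002,0.11],[0,0,0,0.0033,-0.025,-0.001,0.11],[0,0,0,0.0033,-0.025,-0.001,0.11],[0,0,0,0.0033,-0.025,-0.001,0.11],[0,0,0,0.0033,-0.025,-0.001,0.11],[0,0,0,0.0033,-0.025,-0.001,0.11],[0,0,0,0.0033,-0.025,-0.001,0.11],[0,0,0,0,0,0,0.11]]]'

```text
time: 10.2
tcp_pos: [0.488, 0.1513, 0.02]
eef_rot: [0.001, 0.687, 0.727, 0.002]
ft_force: [-0.6, 0.1, 0.2]
finger_gap: 0.11
```

```bash
python3 g.py .084 -.045 .02; python3 look.py
```

```text
t 10.2 bay [-0.1745 -0.0409  0.02  ] ft [-0.6  0.1  0.2] gap 0.11
turn deg [-0.11  0.21 -0.08] frac [-0.0003  0.0006 -0.0002] shift frac [ 0.052 -1.292 -0.   ]
bay xy [-0.0859 -0.0462] yaw -90.55 [0.0449 0.0539] 344
```

Request:
play_rows --motion '[[[0,0,0,0.002,-0.03,0,0.11],[0,0,0,0.0024,-0.035,0,0.11],[0,0,0,0.0024,-0.035,0,0.11],[0,0,0,0.0024,-0.035,0,0.11],[0,0,0,0.0024,-0.035,0,0.11],[0,0,0,0.0024,-0.035,0,0.11],[0,0,0,0.0024,-0.035,0,0.11],[0,0,0,0.0024,-0.035,0,0.11],[0,0,0,0.0024,-0.035,0,0.11],[0,0,0,0.002,-0.03,0,0.11],[0,0,0,0,0,0,0.11]]]'

```text
time: 11.62
tcp_pos: [0.4925, 0.0782, 0.0198]
eef_rot: [0.001, 0.687, 0.727, 0.002]
ft_force: [0.6, 0.5, 0.1]
finger_gap: 0.109
```

```bash
python3 g.py .084 -.045 .02; python3 look.py pics/b3.png
```

```text
t 11.62 bay [-0.1013 -0.0405  0.0198] ft [0.6 0.5 0.1] gap 0.109
turn deg [-0.08  0.17 -0.07] frac [-0.0002  0.0005 -0.0002] shift frac [ 0.029 -0.926  0.001]
bay xy [-0.1724  0.0507] yaw 2.75 [0.0543 0.0729] 507
```

View pics/b3.png

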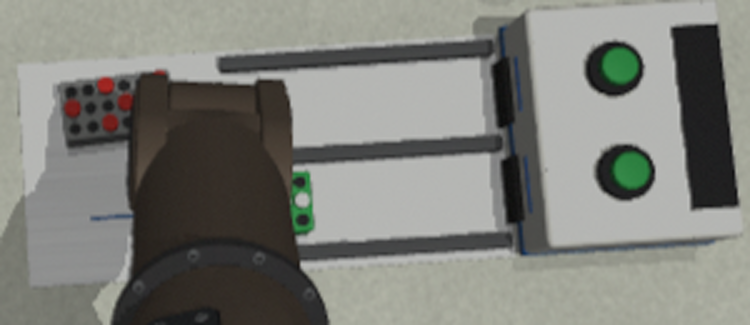

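Viewed: the rack front, at (303,202), is centred between the rails (160 and 245). I'll continue.

Request:
play_rows --motion '[[[0,0,0,0.002,-0.03,0,0.11],[0,0,0,0.0021,-0.038,0,0.11],[0,0,0,0.0021,-0.038,0,0.11],[0,0,0,0.0021,-0.038,0,0.11],[0,0,0,0.0021,-0.038,0,0.11],[0,0,0,0.0021,-0.038,0,0.11],[0,0,0,0.0021,-0.038,0,0.11],[0,0,0,0.0021,-0.038,0,0.11],[0,0,0,0.0021,-0.038,0,0.11],[0,0,0,0.0021,-0.038,0,0.11],[0,0,0,0.002,-0.03,0,0.11],[0,0,0,0,0,0,0.11]]]'

```text
time: 13.18
tcp_pos: [0.497, -0.0076, 0.0197]
eef_rot: [0.0, 0.686, 0.727, 0.001]
ft_force: [-0.9, -0.4, 0.9]
finger_gap: 0.109
```

```bash
python3 g.py .084 -.045 .02; python3 look.py; python3 - <<'E'
from m import *; from g import O,ux,uy
c,W,K,R,t=cam('side'); save('s1f.png',c['color'])
H=hsv(c['color']); g=(H[...,0]>45)&(H[...,0]<80)&(H[...,1]>120)&(W[...,2]>.012)&(W[...,2]<.062)
b=(W[...,:2]-O); bx,by=b@ux,b@uy; g&=(abs(by)<.1)&(bx>-.2)&(bx<.2)
print('side green: x',np.percentile(bx[g],[2,98]),'y',np.percentile(by[g],[2,50,98]),g.sum())
E
```

```text
t 13.18 bay [-0.0153 -0.0408  0.0197] ft [-0.9 -0.4  0.9] gap 0.109
turn deg [-0.09  0.14 -0.1 ] frac [-0.0002  0.0004 -0.0003] shift frac [ 0.007 -0.497  0.001]
bay xy [-0.1588  0.0513] yaw 3.21 [0.0552 0.1   ] 757
side green: x [-0.02670021  0.06106851] y [-0.07092541 -0.04212323 -0.035019  ] 119
```

Request:
play_rows --motion '[[[0,0,0,0.002,-0.03,0,0.11],[0,0,0,0.0021,-0.038,0,0.11],[0,0,0,0.0021,-0.038,0,0.11],[0,0,0,0.0021,-0.038,0,0.11],[0,0,0,0.0021,-0.038,0,0.11],[0,0,0,0.0021,-0.038,0,0.11],[0,0,0,0.0021,-0.038,0,0.11],[0,0,0,0.0021,-0.038,0,0.11],[0,0,0,0.0021,-0.038,0,0.11],[0,0,0,0.0015,-0.025,0,0.11],[0,0,0,0.001,-0.015,0,0.11],[0,0,0,0,0,0,0.11]]]'

```text
time: 14.78
tcp_pos: [0.5012, -0.0867, 0.0196]
eef_rot: [-0.0, 0.686, 0.728, 0.001]
ft_force: [0.5, -0.6, -1.1]
finger_gap: 0.109
```

```bash
python3 g.py .084 -.045 .02; python3 look.py pics/b4.png
```

```text
t 14.78 bay [ 0.0639 -0.041   0.0196] ft [ 0.5 -0.6 -1.1] gap 0.109
turn deg [-0.12  0.11 -0.16] frac [-0.0003  0.0003 -0.0005] shift frac [-0.014 -0.102  0.002]
bay xy [-0.1589  0.0513] yaw 3.54 [0.0548 0.0998] 777
```

View pics/b4.png

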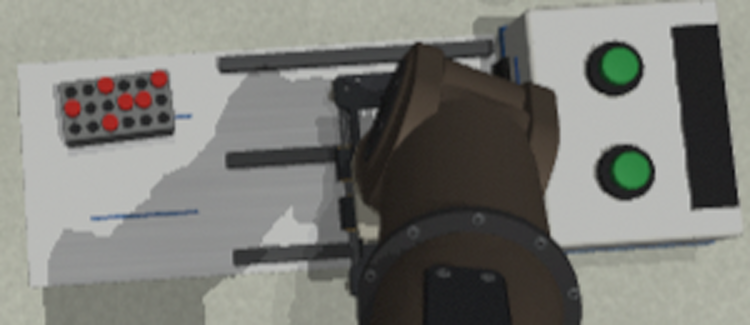

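Viewed: the hand is over the lane and hides the rack, and the red rack is unmoved. I'll creep the last ~20 mm.

Request:
play_rows --motion '[[[0,0,0,0.0008,-0.015,0,0.11],[0,0,0,0.0008,-0.015,0,0.11],[0,0,0,0.0008,-0.015,0,0.11],[0,0,0,0.0008,-0.015,0,0.11],[0,0,0,0.0008,-0.015,0,0.11],[0,0,0,0.0008,-0.015,0,0.11]]]'

```text
time: 15.58
tcp_pos: [0.5021, -0.1044, 0.0196]
eef_rot: [-0.001, 0.685, 0.728, 0.002]
ft_force: [-0.2, 1.6, 0.8]
finger_gap: 0.113
```

Request:
play_rows --motion '[[[0,0,0,0.0008,-0.015,0,0.11]]]'

```text
time: 15.7
tcp_pos: [0.5023, -0.1058, 0.0196]
eef_rot: [-0.001, 0.685, 0.728, 0.002]
ft_force: [-0.2, 15.5, 7.1]
finger_gap: 0.109
```

Request:
play_rows --motion '[[[0,0,0,0.0008,-0.015,0,0.11]]]'

```text
time: 15.82
tcp_pos: [0.5023, -0.1057, 0.0196]
eef_rot: [-0.003, 0.684, 0.729, 0.003]
ft_force: [-2.9, 16.2, 7.7]
finger_gap: 0.108
```

Contact with about 16 N and no further motion, at bay x 0.083 (expected ~0.084), so it is at the stop. I'll back off straight, raise, and check.

Request:
play_rows --motion '[[[0,0,-0.001,-0.001,0.02,0,0.11],[0,0,0,-0.002,0.04,0,0.11],[0,0,0,-0.003,0.06,0,0.11],[0,0,0,-0.003,0.06,0,0.11],[0,0,0,0,0,0,0.11],[0,0,0,0,0,0.15,0.11],[0,0,0,0,0,0.2,0.11],[0,0,0,0,0,0.2,0.06],[0,0,0,0,0,0.2,0.0],[0,0,0,-0.2,0.2,0.15,0.0],[0,0,0,-0.2,0.2,0,0.0],[0,0,0,-0.05,0.2,0,0.0],[0,0,0,0,0.1,0,0.0],[0,0,0,0,0,0,0.0]]]'

```text
time: 17.58
tcp_pos: [0.4084, 0.0716, 0.2048]
eef_rot: [-0.001, 0.688, 0.726, 0.004]
ft_force: [-0.9, -0.5, -0.7]
finger_gap: 0.005
```

```bash
python3 g.py .273 -.045 .17; python3 look.py pics/b5.png
```

```text
t 17.57 bay [-0.0993 -0.1248  0.2048] ft [-0.9 -0.5 -0.7] gap 0.005
turn deg [-0.43  0.18  0.09] frac [-0.0012  0.0005  0.0002] shift frac [ 0.502 -1.836 -0.174]
bay xy [ 0.1437 -0.0461] yaw 0.01 [0.0545 0.1013] 816
bay xy [-0.1589  0.0516] yaw 3.31 [0.0553 0.0999] 779
```

View pics/b5.png

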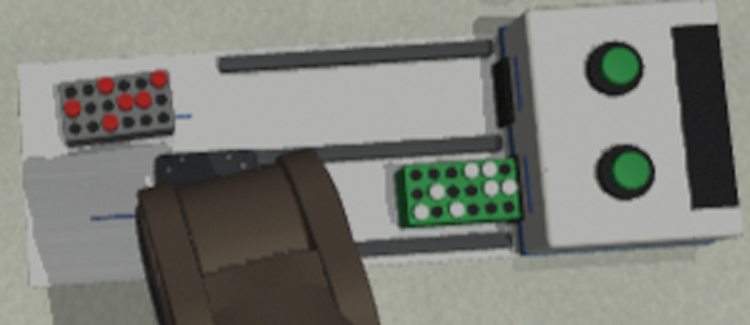

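Viewed: the green rack is flush at the black stop at (460,190), centred between the rails with yaw 0.0°, at bay x 0.1437 (goal 0.144). The red rack is in place. Next is lane B's button, at (632,170) in the crop.

Request:
play_rows --motion '[[[-0.001,0,0,0.056,-0.2,0,0.0],[0,0,0,0.056,-0.2,0,0.0],[0,0,0,0.056,-0.2,0,0.0],[0,0,0,0.056,-0.2,0,0.0],[0,0,0,0.056,-0.2,0,0.0],[0,0,0,0.056,-0.2,0,0.0],[0,0,0,0.056,-0.2,0,0.0],[0,0,0,0.056,-0.2,0,0.0],[0,0,0,0.03,-0.1,0,0.0],[0,0,0,0,0,0,0.0],[0,0,0,0,0,0,0.0]]]'

```text
time: 19.0
tcp_pos: [0.4989, -0.2975, 0.2037]
eef_rot: [0.002, 0.694, 0.72, -0.003]
ft_force: [-0.6, 0.3, -0.3]
finger_gap: 0.004
```

```bash
python3 g.py .2715 -.0445 .145
```

```text
t 19.0 bay [ 0.2742 -0.0551  0.2037] ft [-0.6  0.3 -0.3] gap 0.004
turn deg [ 0.38 -0.07  1.13] frac [ 0.0011 -0.0002  0.0031] shift frac [ 0.052  0.017 -0.293]
```

Request:
play_rows --motion '[[[0.001,0,0.003,0.052,0.017,0,0.0],[0,0,0,0,0,0,0.0],[0,0,0,0,0,-0.09,0.0],[0,0,0,0,0,-0.09,0.0],[0,0,0,0,0,-0.09,0.0],[0,0,0,0,0,0,0.0],[0,0,0,0,0,0,0.0]]]'

```text
time: 19.88
tcp_pos: [0.5094, -0.2895, 0.145]
eef_rot: [-0.002, 0.685, 0.729, -0.0]
ft_force: [0.4, -0.1, 0.6]
finger_gap: 0.002
```

```bash
python3 g.py .2715 -.0445 .131
```

```text
t 19.88 bay [ 0.2668 -0.0442  0.145 ] ft [ 0.4 -0.1  0.6] gap 0.002
turn deg [-0.14 -0.16 -0.32] frac [-0.0004 -0.0004 -0.0009] shift frac [-0.    -0.023 -0.07 ]
```

Request:
play_rows --motion '[[[0,0,0,0,-0.02,-0.015,0.0],[0,0,0,0,0,-0.015,0.0],[0,0,0,0,0,-0.015,0.0],[0,0,0,0,0,-0.015,0.0]]]'

```text
time: 20.38
tcp_pos: [0.5102, -0.2943, 0.1337]
eef_rot: [-0.001, 0.685, 0.729, 0.0]
ft_force: [-0.1, 0.4, -0.2]
finger_gap: 0.002
```

Request:
play_rows --motion '[[[0,0,0,0,0,-0.012,0.0],[0,0,0,0,0,-0.012,0.0]]]'

```text
time: 20.62
tcp_pos: [0.5102, -0.2943, 0.1288]
eef_rot: [-0.001, 0.685, 0.729, 0.001]
ft_force: [-0.8, 0.8, 3.2]
finger_gap: 0.006
```

Request:
play_rows --motion '[[[0,0,0,0,0,-0.012,0.0],[0,0,0,0,0,-0.008,0.0]]]'

```text
time: 20.88
tcp_pos: [0.5103, -0.2944, 0.126]
eef_rot: [-0.0, 0.685, 0.728, 0.001]
ft_force: [-6.2, 5.6, 26.2]
finger_gap: 0.004
```

Request:
play_rows --motion '[[[0,0,0,0,0,-0.012,0.0]]]'

```text
time: 21.0
tcp_pos: [0.5104, -0.2944, 0.1257]
eef_rot: [-0.0, 0.685, 0.728, 0.002]
ft_force: [-11.0, 7.5, 36.7]
finger_gap: 0.007
```

Request:
play_rows --motion '[[[0,0,0,0,0,-0.012,0.0]]]'

```text
time: 21.12
tcp_pos: [0.5103, -0.2944, 0.1258]
eef_rot: [-0.0, 0.685, 0.728, 0.003]
ft_force: [-10.4, 7.0, 33.1]
finger_gap: 0.002
```

It bottomed out at z 0.126 with over 25 N, so the full stroke is done. I'll back off upward and do a final check.

Request:
play_rows --motion '[[[0,0,0,0,0,0.03,0.0],[0,0,0,0,0,0.06,0.0],[0,0,0,0,0,0.12,0.0],[0,0,0,0,0,0.15,0.0],[0,0,0,0,0,0.1,0.0],[0,0,0,-0.15,0,0,0.0],[0,0,0,-0.2,0,0,0.0],[0,0,0,-0.15,0,0,0.0],[0,0,0,0,0,0,0.0],[0,0,0,0,0,0,0.0]]]'

```text
time: 22.38
tcp_pos: [0.4093, -0.2946, 0.2232]
eef_rot: [0.002, 0.685, 0.729, 0.003]
ft_force: [1.4, 0.7, 0.4]
finger_gap: 0.004
```

```bash
python3 g.py .2715 -.0445 .131; python3 look.py; python3 - <<'E'
from m import *
c,W,K,R,t=cam('top'); save('top_end.png',c['color'],1.25)
H=hsv(c['color']); D=np.load('top0.npz'); 
for (x,y) in((.5102,-.2931),(.6,-.2893)):
    f=lambda c,W:np.median(W[...,2][(np.hypot(W[...,0]-x,W[...,1]-y)<.012)]); print('btn z',f(c,W),'before',f(0,D['W']))
E
```

```text
t 22.38 bay [ 0.2663 -0.1444  0.2232] ft [1.4 0.7 0.4] gap 0.004
turn deg [-0.1   0.37 -0.35] frac [-0.0003  0.001  -0.001 ] shift frac [ 0.5    0.002 -0.461]
bay xy [ 0.1441 -0.0458] yaw 0.57 [0.0548 0.1028] 833
bay xy [-0.1589  0.0513] yaw 3.63 [0.0548 0.1   ] 779
btn z 0.1322632368025195 before 0.13086066136359795
btn z 0.13203874923540332 before 0.13183671074249653
```

View pics/top_end.png

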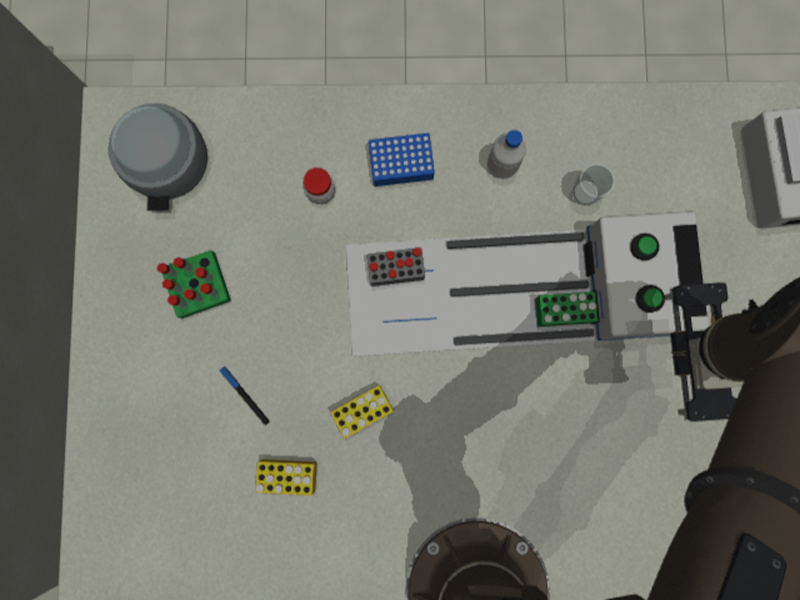

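Viewed: the rack is home at (567,308), the button has sprung back, the bystanders are where they were, and the arm is clear.

```bash
python3 -c "from workcell import hand_in; print(hand_in())"
```

```text
the job is handed in; nothing more can be done
None
```

The green rack is home against the stop in lane B, and I then pressed lane B's start button, backed off, and handed in at about 22 s of the 67 s allowed.

- **Rack:** I tried to square it with a light squeeze on the apron, which barely changed its yaw. The two-finger push from behind then straightened it. It met the stop at about 16 N. The last checks put it at bay x 0.144 (goal 0.144), within 1 mm of the lane centre, with yaw between 0 and 0.6°.
- **Rails and lifting:** The pictures taken during the push showed the rack clear of the rails at the points where it was visible. For the last stretch the hand hid it, so I have no direct view there. The finger force at the stop was downward on the rack, so nothing suggests it lifted.
- **Button:** It went down about 6 mm to its hard stop, from z 0.132 to 0.126, and sprang back afterwards. The force peaked near 37 N upward, about 39 N in total. That is far above the 5 N needed and close to 40 N, though it was at the fingertips rather than the gripper's body.
- **Everything else:** The red rack measured the same after the push as before it, and the other items look unmoved in the final picture.

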